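Let the practice balls down into the basket

TASK

Push the red basket along the board until it stands up against the rubber buffer of the green ball dispenser, under the mouth of its chute. Then press the red pad of the rocking lever down with the fingertips and keep it down until all four balls have rolled into the basket, and let the lever come up so that the gate is shut again. Only push and press: do not lift or tip the basket, do not touch the balls or the gate themselves, and leave the jar, the brush and the scraper where they are.

Things in the scene. Friction and masses are not known exactly. Their poses are not given: they have to be found in the camera images.
- dispenser: practice-ball dispenser of green sheet steel, screwed to the board. Origin on the board under the face of its rubber buffer; own z up, own -y is the way the balls run out, own x across it. Base plate 150 mm wide, 6 mm thick (own y +10 to +200 mm); two posts carry a sloping chute with the lever over it. Nothing of it is higher than 0.25 m
- buffer (a point): middle of the upright rubber buffer strip's face on the dispenser (130 mm wide, 40 to 70 mm above the board), facing the dispenser's own -y; the place the basket is pushed against
- mouth (a point): middle of the lip of the chute floor, 112 mm above the board, 50 mm out from the buffer face. The chute is open-topped, 54 mm wide, walls 48 mm high, and slopes up 8 degrees from here to its closed end at the dispenser's own y +170 mm
- rocker (a joint): the rocking lever, a steel yoke with its pivot across the chute at the dispenser's own y +70 mm, 195 mm above the board. 0 rad: gate down, pad end up (rest, held by a spring). Grows as the pad goes down, stop at 0.38 rad; balls pass under the gate from 0.3 rad on. Pressing the middle of the pad takes about 3 N at first, 6 N near the stop
- press_pad: red ribbed press pad at the upper end of the lever, beyond the closed end of the chute: 78 mm (own x) by 50 mm (own y), 8 mm thick; origin in the middle of its underside. At rest at the dispenser's own y +216 mm, its upper face 238 mm above the board, sloping 0.19 rad up away from the pivot; fully pressed 57 mm lower, sloping 0.19 rad the other way. Free room below it
- gate: the red steel gate blade, 40 mm wide, 48 mm high, 3 mm thick, hanging from the low end of the lever across the chute; origin at its centre. Works by the lever only, not to be touched
- basket: loose red plastic basket, open on top, 170 mm (own x) by 210 mm (own y) outside, 85 mm high, walls and floor 4 mm, 0.2 to 0.4 kg; origin under the centre of its floor, own z up. It starts on the board beyond the mouth of the chute, 50 to 110 mm short of the buffer, roughly in line with it; own y roughly along the dispenser's own y. Its rim passes under the chute with 20 mm to spare
- jar: bystander: glass jar with clamp lid, 90 mm diameter, 130 mm high, wooden tees in it; origin under its centre
- brush: bystander: steel shoe brush lying bristles down, black handle, 50 x 225 x 36 mm, length along own y; origin on the board, near its middle
- scraper: bystander: yellow plastic scraper lying flat, 80 mm wide at the blade, 193 mm long along own y, 14 mm high; origin on the board, near its middle
- ball0: white golf ball, 42.7 mm diameter, 46 g, number 1 of 4 in the chute counted from the gate; origin at its centre
- ball1: white golf ball, 42.7 mm diameter, 46 g, number 2 of 4 in the chute counted from the gate; origin at its centre
- ball2: white golf ball, 42.7 mm diameter, 46 g, number 3 of 4 in the chute counted from the gate; origin at its centre
- ball3: white golf ball, 42.7 mm diameter, 46 g, number 4 of 4 in the chute counted from the gate; origin at its centre
There are look-alikes about, which are no part of the job. Leave any pink or yellow look-alike of the ball2 alone.

How it is judged:
On the way:
1. with the basket standing against the buffer, the fingertips press the pad down far enough to lift the gate clear of the balls (value of joint rocker above 0.28 rad and contact force between the fingers and press_pad above 1 N and x of basket in the frame of dispenser between -0.05 and 0.05 m and y of basket in the frame of dispenser above -0.127 m), for 0.2 s.
At the end, for the whole second after the job is handed in: All four balls lie in the basket below its rim; the basket stands level on the board, at rest, within about 20 mm of the rubber buffer and its centre within 50 mm of the chute's line; the lever is back at rest with the gate shut (below 0.04 rad) (x of ball0 in the frame of basket between -0.085 and 0.085 m and y of ball0 in the frame of basket between -0.105 and 0.105 m and z of ball0 in the frame of basket between 0 and 0.08 m and x of ball1 in the frame of basket between -0.085 and 0.085 m and y of ball1 in the frame of basket between -0.105 and 0.105 m and z of ball1 in the frame of basket between 0 and 0.08 m and x of ball2 in the frame of basket between -0.085 and 0.085 m and y of ball2 in the frame of basket between -0.105 and 0.105 m and z of ball2 in the frame of basket between 0 and 0.08 m and x of ball3 in the frame of basket between -0.085 and 0.085 m and y of ball3 in the frame of basket between -0.105 and 0.105 m and z of ball3 in the frame of basket between 0 and 0.08 m and x of basket in the frame of dispenser between -0.05 and 0.05 m and y of basket in the frame of dispenser above -0.127 m and angle between basket's own z axis and vertical below 0.05 rad and height (world z) of basket below 0.006 m and linear speed of basket below 0.02 m/s and value of joint rocker below 0.04 rad); the robot touches nothing.
It fails at once if the basket is lifted off the board or tipped (height (world z) of basket above 0.02 m or angle between basket's own z axis and vertical above 0.25 rad).
It fails at once if the gate itself is touched instead of working it by the lever (contact force between any of the fingers, the arm and gate above 1 N).
It fails at once if a ball is touched by the robot (contact force between any of the fingers, the arm and ball0 above 0.5 N or contact force between any of the fingers, the arm and ball1 above 0.5 N or contact force between any of the fingers, the arm and ball2 above 0.5 N or contact force between any of the fingers, the arm and ball3 above 0.5 N).
It fails at once if the jar, the brush or the scraper is shifted by more than 15 mm or tipped (distance of any of jar, brush, scraper from where it was at the start of the episode above 0.015 m or angle between jar's own z axis and vertical above 0.2 rad).
It also fails if it takes over 48 s, if anything falls off the work surface, if the arm or the gripper's body presses on something with over 40 N, if the wrist force passes 120 N, or if a joint passes its speed limit or range.

ROBOT

A 6-joint arm with a two-finger parallel gripper is mounted at the origin on the work surface. World frame = base frame: x ahead of the robot, y to its left, z up, the work surface at z = 0. Lengths are in m, angles in rad, forces in N, time in s.
With the tool pointing down it reaches from about 0.325 to 0.925 m from the base axis. Payload 3.1 kg.
Tool frame: the origin (TCP) lies midway between the tips of the shut fingers; the grasp point (between the pads) lies 19 mm behind it (hold_point_z is the distance from the TCP to the grasp point, in m); y points along the fingers, x is the direction in which the jaws open and shut, and the axes are right-handed (so a half turn about y gives the same grasp; the last joint's range is limited). The gripper opens to 85 mm and grips with 20 to 120 N. Pads are 22 mm wide; open, the fingers measure 114 mm over their backs; the gripper's body (76 mm by 85 mm) begins 54 mm behind the grasp point. The pads swing forward as they close: fully open they stand 13 mm farther back than shut.
Start: joints at [-1.239, 0.217, 1.613, -0, 1.311, -0.112], TCP at [0.268, -0.564, 0.231] pointing down, gripper open.
Joint ranges: [-2.75, 2.75], [-0.78, 2.1], [0.31, 2.55], [-1.13, 4.27], [0.13, 2.63], [-2.58, 2.58]. Speed limits (rad/s): [2.79, 2.79, 3.14, 3.14, 3.14, 3.14].

INTERFACE

Orientations are given as a 3x3 rotation matrix whose columns are the frame's x, y, z axes.
In Python, from rig import * gives the robot as it stands.
- The arm moves only by the tool send_rows, never from a script. Its argument "rows" is a list of rows, each a list of 5 numbers: the closure, from 0 (fully open) to 1 (shut), then the shift along the world's x, y, z in units of 40 mm (1.0 is 40 mm), then the turn about the world's z in units of 6 degrees (1.0 is 6 degrees). A call has 1 to 10 rows; each row is the pose to reach, as a shift and turn from the pose commanded when the call began; what a row does not reach only later rows make up. A row lasts 1/8 s, in which the tool goes at most 62.5 mm and 10.7 degrees, less where a joint would pass 70% of its speed; a pose out of reach is approached as far as the arm can. A call with a gripper value outside its range is refused whole. The fingers move at their own pace and stop on an object; "force" is the grip in N (left out, the last holds). Time passes only in rows, so rows that repeat a pose let the fingers close. It gives the time, the measured TCP pose, the force and the opening at its end, in the units of the state.
- sense(): the state, without advancing time (a new reading comes with each control period).
- get_image(name): name is "scene" or "top" or "wrist"; returns a dict with "image" (400x640x3 uint8, red, green, blue), "fov_y" (degrees; the focal length in pixels is half the picture's height over the tangent of half this angle, whatever the lens; pixels are square), "cx", "cy" (the principal point, pixels), "k1" (the pictures are not rectified: a ray, as slopes to the right and down, at radius r is drawn at 1 + k1 r^2 times it, then the intrinsics apply), "xyz" and "attitude" of the camera in the world. Camera axes: x right, y down, z forward; pixel columns grow to the right and rows downward; lengths in m; the calibration is good to about 2 mm. A picture is of the moment at which its call begins. There is no depth.
- sign_off(): hands the job in, once; it reports no verdict.
The state is a dict: "time": time; "qpos": joint angles; "joint_velocities": joint speeds; "joint_torque": joint torques, N m; "ee_pos": TCP position; "eef_rot": TCP orientation; "contact_force": force on the tool from outside, world axes, zero at the start; "torque": the same for the moment, N m; "opening": opening from 0.0 (shut) to 1.0 (fully open).
Only numpy, scipy, OpenCV 4.12 (cv2) and the standard library are available. Lean on these libraries where they do the work, as an engineer would, in place of code of your own. Each camera call takes 0.05 s, during which the arm holds its last target.

## Working session

There is one attempt and no reset: what is moved stays moved. The work goes in short steps, Python scripts to look and compute and a tool call to move; the robot and the scene stay as the last step left them, time stands still between calls to the robot, and variables do not carry over. Pictures are saved under pics/ and viewed, and the job is handed in when it is done.

Besides the shell and the picture viewer there is one more tool, called in YAML: its name, and indented under it one key for each argument. send_rows: Moves the arm, as the interface text tells. Its arguments: {"type":"object","properties":{"rows":{"type":"array","items":{"type":"array","items":{"type":"number"}}},"force":{"type":"number"}},"required":["rows"]}

```bash
mkdir -p pics
cat > h.py <<'E'
from rig import *
import numpy as np, cv2
def snap(name,fn):
    d=get_image(name); cv2.imwrite('pics/'+fn,cv2.cvtColor(d['image'],cv2.COLOR_RGB2BGR))
    np.save('pics/'+fn+'.npy',{k:v for k,v in d.items()},allow_pickle=True); return d
def load(fn): return np.load('pics/'+fn+'.npy',allow_pickle=True).item()
def cam(d):
    f=200/np.tan(np.radians(d['fov_y'])/2); return f,np.array(d['xyz']),np.array(d['attitude'])
def ray(d,u,v):
    f,c,R=cam(d); q=np.array([(u-d['cx'])/f,(v-d['cy'])/f]); p=q.copy()
    for _ in range(30): p=q/(1+d['k1']*(p@p))
    return c,R@np.array([p[0],p[1],1])
def atz(d,u,v,z):
    c,r=ray(d,u,v); return c+r*(z-c[2])/r[2]
def proj(d,P):
    f,c,R=cam(d); q=R.T@(np.array(P)-c); p=q[:2]/q[2]; p=p*(1+d['k1']*(p@p)); return p*f+[d['cx'],d['cy']]
E
python3 - <<'E'
from h import *
for n in ("scene","top","wrist"):
    d=snap(n,n+'0.png'); print(n,d['fov_y'],d['cx'],d['cy'],d['k1'],d['xyz'],np.array(d['attitude']).round(3).tolist())
s=sense();print(s)
E
```

```text
scene 51.82529090023422 317.93028722173005 197.47479652245417 -0.051472822709111174 [ 0.77354283 -0.30984559  0.88876264] [[0.859, 0.439, -0.264], [0.512, -0.722, 0.465], [0.013, -0.534, -0.845]]
top 49.9691414383624 316.09277140008146 193.0066125638231 0.03118767335639452 [0.42969681 0.08595246 1.03890827] [[0.001, -0.989, 0.151], [-1.0, -0.002, -0.004], [0.004, -0.151, -0.989]]
wrist 68.65932727867302 316.9463850608433 197.06007285906864 -0.03961064931177887 [ 0.33257448 -0.53321268  0.37242357] [[0.43, -0.867, -0.251], [-0.903, -0.413, -0.119], [-0.001, 0.278, -0.961]]
{'time': 0.15, 'qpos': array([-1.23920204e+00,  2.17602616e-01,  1.61458305e+00, -1.18601589e-06,
        1.31126675e+00, -1.12189875e-01]), 'joint_velocities': array([ 2.32044193e-03, -2.68596280e-03, -5.98201730e-03,  5.68757285e-04,
        9.95707791e-04,  1.44633355e-05]), 'joint_torque': array([ 6.16289253e-04, -3.97445118e+01, -3.04416811e+01, -4.24416521e-05,
        5.80165826e-03, -1.23393102e-05]), 'ee_pos': array([ 0.26817255, -0.5638568 ,  0.23024559]), 'eef_rot': array([[ 4.29359850e-01, -6.06532167e-04,  9.03133297e-01],
       [-9.03131609e-01,  1.75808077e-03,  4.29360229e-01],
       [-1.84820207e-03, -9.99998271e-01,  2.07070924e-04]]), 'contact_force': array([0.08926851, 0.29060087, 0.23163975]), 'torque': array([-0.04643043, -0.02491629, -0.00543082]), 'opening': 0.9995644344103246}
```

View pictures.

View pics/scene0.png

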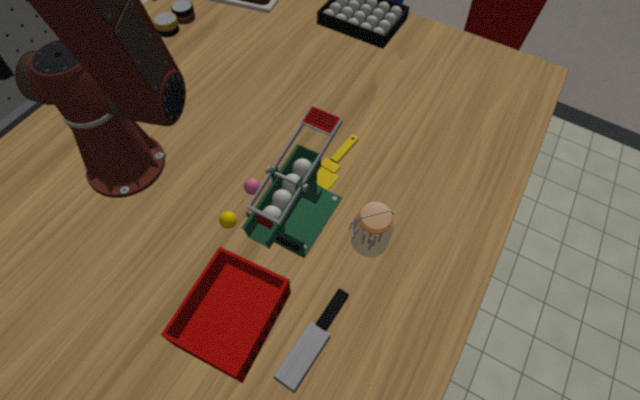

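View pics/top0.png

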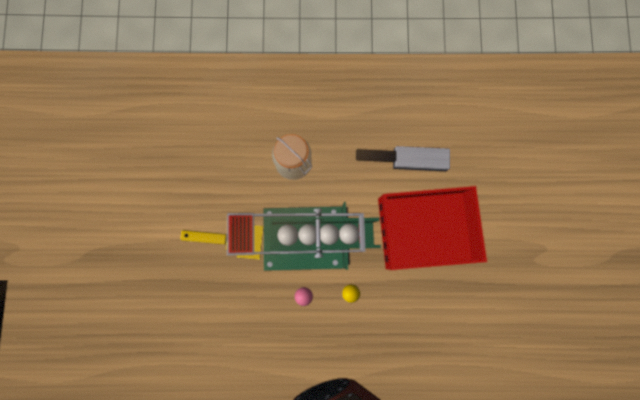

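Run:
```python
import cv2
a=cv2.imread('pics/top0.png')
cv2.imwrite('pics/c1.png',cv2.resize(a[180:310,170:360],None,fx=4.2,fy=4.2,interpolation=cv2.INTER_CUBIC))
cv2.imwrite('pics/c2.png',cv2.resize(a[140:290,340:500],None,fx=4,fy=4,interpolation=cv2.INTER_CUBIC)[:600])
```

```text
(no output)
```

View pics/c1.png

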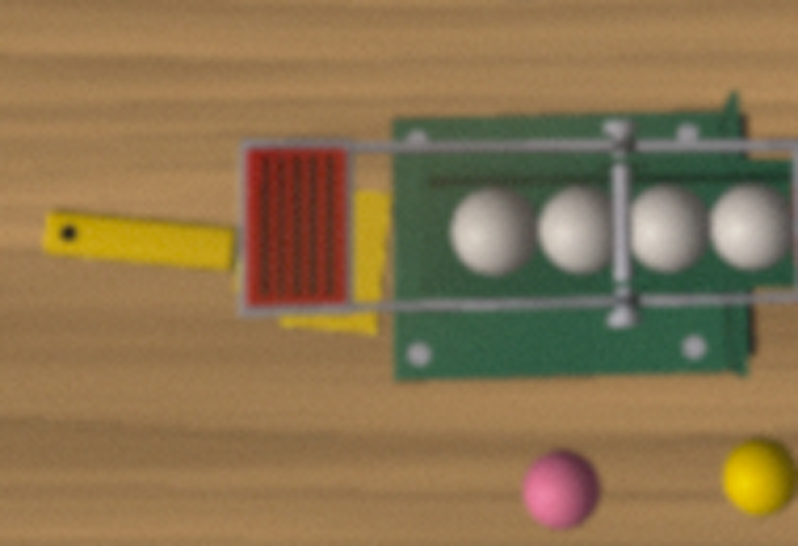

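View pics/c2.png

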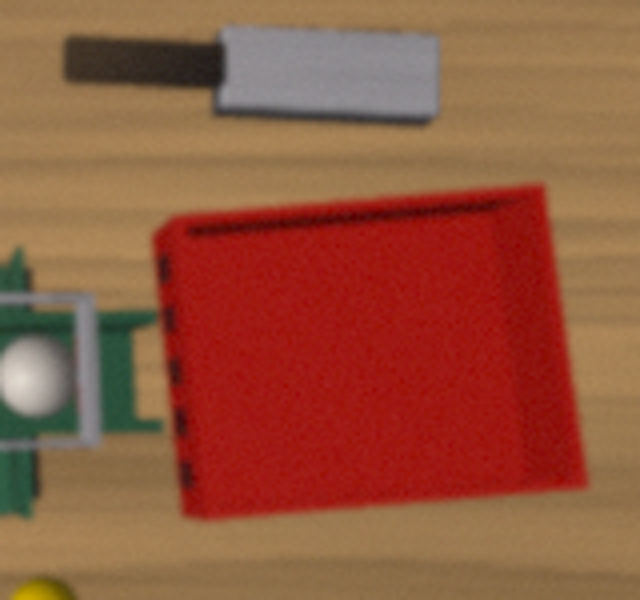

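Run:
```python
from h import *
d=load('top0.png')
def P(n,u,v,z): p=atz(d,u,v,z); print(n,p.round(4)); return p
c=lambda x,y:(170+x/4.2,180+y/4.2)
g=lambda x,y:(340+x/4,140+y/4)
a=P('plate back far',*c(395,118),.006);b=P('plate back near',*c(397,380),.006);P('plate front near',*c(745,374),.006)
P('strip far',*c(742,118),.07);P('strip near',*c(748,374),.07)
p=[P('pad',*c(x,y),z) for x,y,z in((247,148,.242),(350,148,.233),(350,305,.233),(247,305,.242))];print('padmid',np.mean(p,0))
r=[P('rim',*g(x,y),.085) for x,y in((545,186),(588,487),(187,517),(158,228))]
print(np.mean(r,0),[np.linalg.norm(r[i]-r[i-1]) for i in range(4)])
P('lip',*g(137,310),.112);P('lip',*g(137,432),.112)
P('pivot',*c(620,130),.195);P('pivot',*c(620,315),.195)
for n,x,y in(('b3',492,230),('b2',578,230),('b1',668,228),('b0',750,227)):P(n,*c(x,y),.15)
for n,x,y in(('pink',561,489),('yel',758,477)):P(n,*c(x,y),.021)
P('jar',293,155,.06);P('brush',*g(65,60),.02);P('brush',*g(440,30),.036);P('brush',*g(430,122),.03)
s=sense()
```

```text
plate back far [0.55   0.2078 0.006 ]
plate back near [0.4016 0.2036 0.006 ]
plate front near [0.4051 0.0075 0.006 ]
strip far [0.5429 0.0127 0.07  ]
strip near [0.4066 0.0108 0.07  ]
pad [0.509  0.2451 0.242 ]
pad [0.51   0.2008 0.233 ]
pad [0.4403 0.1992 0.233 ]
pad [0.4402 0.2428 0.242 ]
padmid [0.47489299 0.22196376 0.2375    ]
rim [ 0.5906 -0.2777  0.085 ]
rim [ 0.4238 -0.2916  0.085 ]
rim [ 0.4068 -0.0725  0.085 ]
rim [ 0.5663 -0.0601  0.085 ]
[ 0.49689376 -0.175484    0.085     ] [np.float64(0.2188861321319944), np.float64(0.16735624909314228), np.float64(0.21976062429119722), np.float64(0.16001893823308747)]
lip [ 0.5176 -0.0437  0.112 ]
lip [ 0.4521 -0.0424  0.112 ]
pivot [0.5225 0.0796 0.195 ]
pivot [0.4364 0.0795 0.195 ]
b3 [0.4779 0.1421 0.15  ]
b2 [0.478  0.0998 0.15  ]
b1 [0.479  0.0556 0.15  ]
b0 [0.4796 0.0153 0.15  ]
pink [0.3432 0.1105 0.021 ]
yel [0.3497 0.0021 0.021 ]
jar [0.6687 0.1362 0.06  ]
brush [ 0.6788 -0.0156  0.02  ]
brush [ 0.6936 -0.2389  0.036 ]
brush [ 0.6386 -0.2324  0.03  ]
```

send_rows:
  rows:
    - [0, 1.4, 1.3, 0, 2.7]
    - [0, 2.8, 2.7, 0, 5.4]
    - [0, 4.2, 4.1, 0, 8.1]
    - [0, 5.6, 5.4, 0, 10.9]
    - [0, 5.6, 5.4, 0, 10.9]
    - [0, 5.6, 5.4, 0, 10.9]
    - [0, 5.6, 5.4, 0, 10.9]
    - [0, 5.6, 5.4, 0, 10.9]
    - [0, 5.6, 5.4, 0, 10.9]

```text
time: 1.27
ee_pos: [0.4917, -0.3492, 0.2312]
eef_rot: [[1.0, -0.0, -0.011], [0.011, 0.0, 1.0], [-0.0, -1.0, 0.0]]
contact_force: [-0.3, 0.2, -0.7]
opening: 1.003
```

Run:
```python
from h import *
s=sense();print(s['time'],s['ee_pos'],s['eef_rot'].round(3).tolist(),s['contact_force'],s['qpos'])
snap('wrist','w1.png');snap('scene','s1.png')
```

```text
1.275 [ 0.49173172 -0.34915894  0.23119117] [[1.0, -0.0, -0.011], [0.011, 0.0, 1.0], [-0.0, -1.0, 0.0]] [-0.32801572  0.16893869 -0.65372922] [-7.33760704e-01  1.71184092e-01  1.66699251e+00 -3.45900501e-05
  1.30365902e+00 -7.45195731e-01]
```

View pics/w1.png

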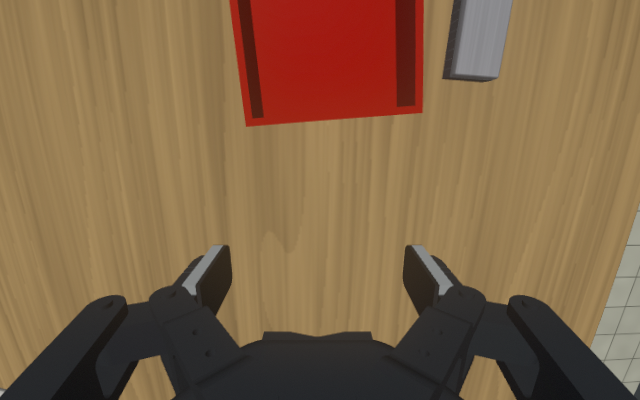

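View pics/s1.png

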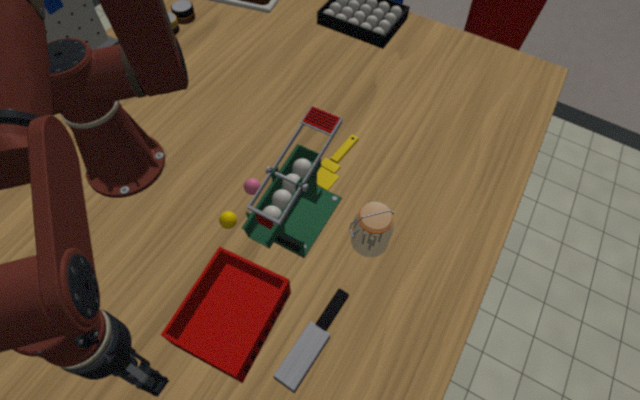

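send_rows:
  rows:
    - [0, 0.1, 0, -1.4, 0]
    - [0, 0.2, 0, -2.8, 0]
    - [0, 0.2, 0, -4.2, 0]
    - [0, 0.2, 0, -5.1, 0]
    - [0, 0.2, 0.3, -5.1, 0]
    - [0, 0.2, 0.6, -5.1, 0]
    - [0, 0.2, 0.9, -5.1, 0]
    - [0, 0.2, 1.2, -5.1, 0]
    - [0, 0.2, 1.4, -5.1, 0]
    - [0, 0.2, 1.6, -5.1, 0]

```text
time: 2.62
ee_pos: [0.5015, -0.2862, 0.0293]
eef_rot: [[1.0, 0.002, -0.016], [0.016, -0.005, 1.0], [0.002, -1.0, -0.005]]
contact_force: [-1.9, -5.1, 5.4]
opening: 0.998
```

send_rows:
  rows:
    - [0, 0, 0.2, 0, 0]
    - [0, 0, 0.4, 0, 0]
    - [0, 0, 0.6, 0, 0]
    - [0, 0, 0.8, 0, 0]
    - [0, 0, 1.0, 0, 0]
    - [0, 0, 1.2, 0, 0]
    - [0, 0, 1.3, 0, 0]
    - [0, 0, 1.4, 0, 0]

```text
time: 3.62
ee_pos: [0.5022, -0.2303, 0.0293]
eef_rot: [[1.0, 0.004, -0.014], [0.014, -0.004, 1.0], [0.004, -1.0, -0.004]]
contact_force: [-0.6, -5.4, 5.2]
opening: 1.001
```

Run:
```python
from h import *
s=sense();print(s['time'],s['ee_pos'],s['contact_force'])
snap('top','t2.png');snap('scene','s2.png')
```

```text
3.625 [ 0.50220996 -0.23033366  0.02930033] [-0.61794161 -5.35032282  5.19061037]
```

View pics/t2.png

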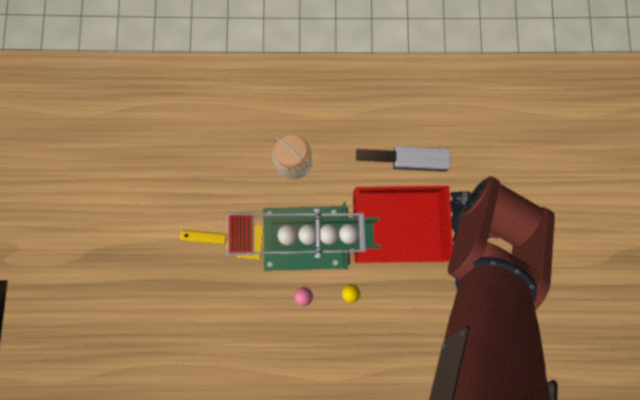

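View pics/s2.png

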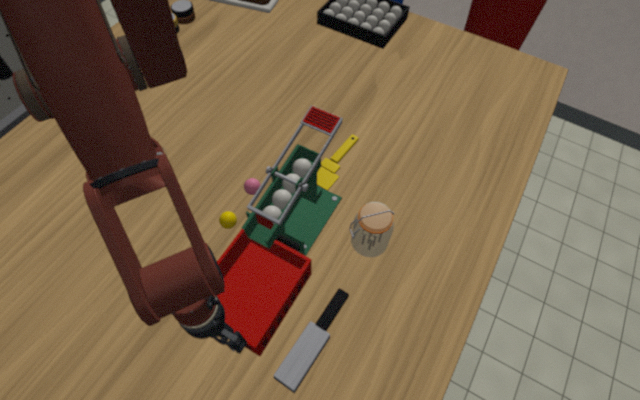

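send_rows:
  rows:
    - [0, 0, 0.1, 0, 0]
    - [0, 0, 0.2, 0, 0]
    - [0, 0, 0.3, 0, 0]
    - [0, 0, 0.3, 0, 0]

```text
time: 4.22
ee_pos: [0.5023, -0.2179, 0.0293]
eef_rot: [[1.0, 0.004, -0.014], [0.014, -0.003, 1.0], [0.004, -1.0, -0.003]]
contact_force: [0.2, -4.3, 6.3]
opening: 0.997
```

Run:
```python
from h import *
d=snap('top','t3.png')
a=cv2.imread('pics/t3.png')
cv2.imwrite('pics/c3.png',cv2.resize(a[170:290,320:480],None,fx=5,fy=5,interpolation=cv2.INTER_CUBIC))
```

```text
(no output)
```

View pics/c3.png

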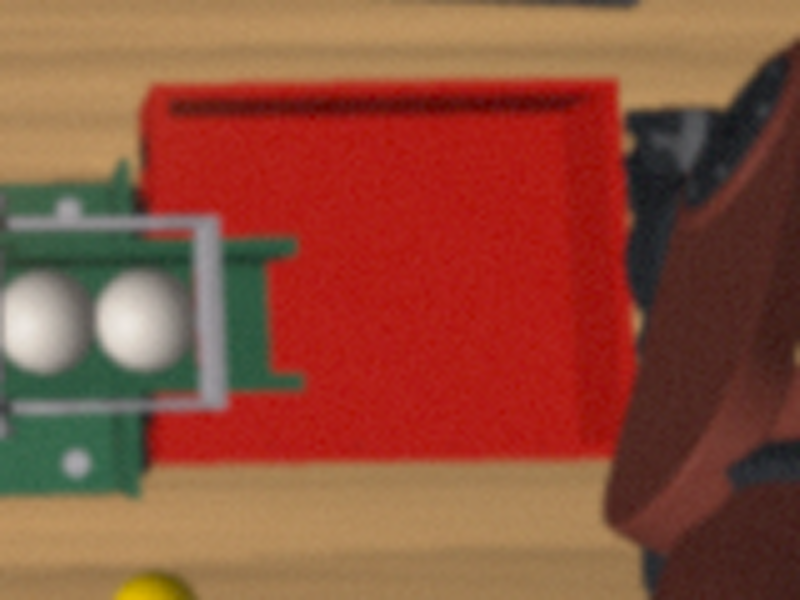

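send_rows:
  rows:
    - [0, 0, 0.05, 0, 0]
    - [0, 0, 0.1, 0, 0]
    - [0, 0, 0.1, 0, 0]

```text
time: 4.65
ee_pos: [0.5023, -0.2142, 0.0293]
eef_rot: [[1.0, 0.004, -0.014], [0.014, -0.004, 1.0], [0.004, -1.0, -0.004]]
contact_force: [-1.1, -4.8, 5.3]
opening: 0.998
```

send_rows:
  rows:
    - [0, 0, 0.05, 0, 0]
    - [0, 0, 0.1, 0, 0]
    - [0, 0, 0.1, 0, 0]

```text
time: 5.03
ee_pos: [0.504, -0.214, 0.0299]
eef_rot: [[1.0, 0.008, -0.018], [0.018, -0.011, 1.0], [0.008, -1.0, -0.012]]
contact_force: [0.7, -14.4, 0.3]
opening: 0.998
```

Run:
```python
from h import *
d=load('t3.png')
for x,y in((618,82),(634,340),(160,463),(150,90)):print(atz(d,320+x/5,170+y/5,.085))
```

```text
[ 0.59072134 -0.20466703  0.085     ]
[ 0.47516695 -0.20660957  0.085     ]
[0.42091288 0.00327145 0.085     ]
[0.58666173 0.00585654 0.085     ]
```

send_rows:
  rows:
    - [0, 0, -0.4, 0, 0]
    - [0, 0, -1.2, 0, 0]
    - [0, 0, -1.5, 0, 0]
    - [0.3, 0, -1.5, 1.0, 0]
    - [1, 0, -1.5, 2.5, 0]
    - [1, 0, -1.5, 4.0, 0]
    - [1, 0, -1.5, 5.5, 0]
    - [1, 0, -1.5, 7.0, 0]
    - [1, 0, -1.5, 7.2, 0]
    - [1, 0, -1.5, 7.2, 0]

```text
time: 6.28
ee_pos: [0.5003, -0.2679, 0.3152]
eef_rot: [[1.0, 0.0, -0.015], [0.015, 0.001, 1.0], [0.0, -1.0, 0.001]]
contact_force: [-0.6, 0.7, -1.2]
opening: -0.004
```

Run:
```python
from h import *
d=snap('top','t4.png')
a=cv2.imread('pics/t4.png')
cv2.imwrite('pics/c4.png',cv2.resize(a[170:290,200:480],None,fx=2.85,fy=2.85,interpolation=cv2.INTER_CUBIC))
s=sense();print(s['ee_pos'],s['eef_rot'].round(3).tolist(),s['contact_force'])
```

```text
[ 0.49960215 -0.26749589  0.31332126] [[1.0, -0.003, -0.014], [0.014, 0.002, 1.0], [-0.003, -1.0, 0.003]] [-0.23178329 -0.38867264 -1.27943825]
```

View pics/c4.png

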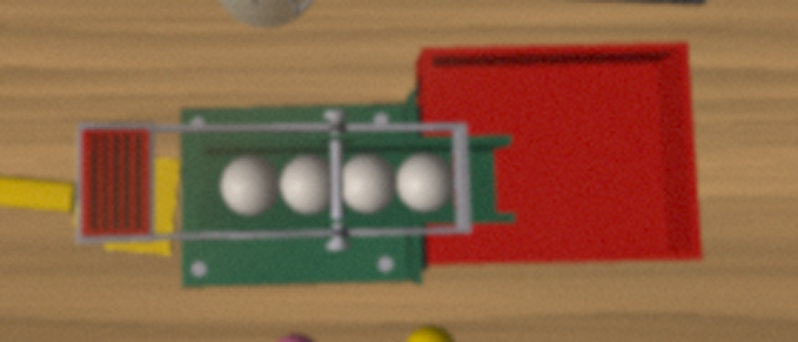

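Run:
```python
from h import *
d=load('t4.png')
for x,y in((687,43),(701,258),(425,263),(420,52)):print(atz(d,200+x/2.85,170+y/2.85,.085))
```

```text
[ 0.59370665 -0.1990846   0.085     ]
[ 0.42606564 -0.20248834  0.085     ]
[0.42158924 0.00957181 0.085     ]
[0.58608906 0.0117893  0.085     ]
```

send_rows:
  rows:
    - [1, -0.1, 1.3, 0.2, 0]
    - [1, -0.2, 2.7, 0.2, 0]
    - [1, -0.3, 4.1, 0.2, 0]
    - [1, -0.4, 5.5, 0.2, 0]
    - [1, -0.5, 6.9, 0.2, 0]
    - [1, -0.6, 8.3, 0.2, 0]
    - [1, -0.7, 9.7, 0.2, 0]
    - [1, -0.7, 11.0, 0.2, 0]
    - [1, -0.7, 12.4, 0.2, 0]
    - [1, -0.7, 12.4, 0.2, 0]

```text
time: 7.58
ee_pos: [0.47, 0.2305, 0.3195]
eef_rot: [[1.0, -0.007, -0.02], [0.02, -0.001, 1.0], [-0.007, -1.0, -0.001]]
contact_force: [-0.4, -0.6, -0.8]
opening: 0.001
```

send_rows:
  rows:
    - [1, 0, 0, -0.4, 0]
    - [1, 0, 0, -0.9, 0]
    - [1, 0, 0, -1.0, 0]

```text
time: 7.95
ee_pos: [0.4707, 0.2257, 0.2795]
eef_rot: [[1.0, -0.006, -0.012], [0.012, -0.002, 1.0], [-0.006, -1.0, -0.002]]
contact_force: [-0.4, -0.0, 0.4]
opening: -0.001
```

Run:
```python
from h import *
snap('wrist','w5.png');snap('scene','s5.png')
s=sense();print(s['ee_pos'],s['eef_rot'].round(3).tolist(),s['contact_force'])
```

```text
[0.4717781  0.22637001 0.28164452] [[1.0, -0.003, -0.013], [0.013, -0.001, 1.0], [-0.003, -1.0, -0.001]] [ 0.23889789  0.07610249 -0.28995663]
```

View pics/w5.png

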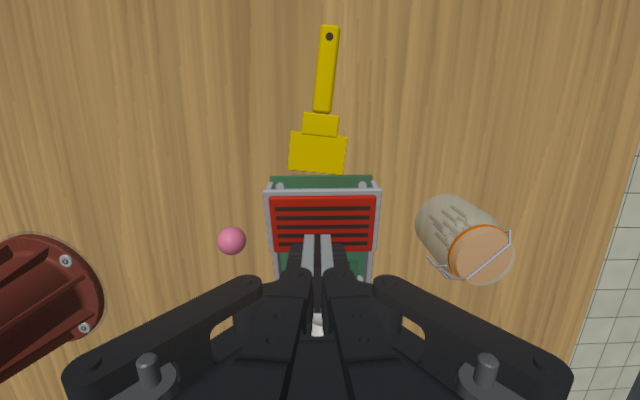

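View pics/s5.png

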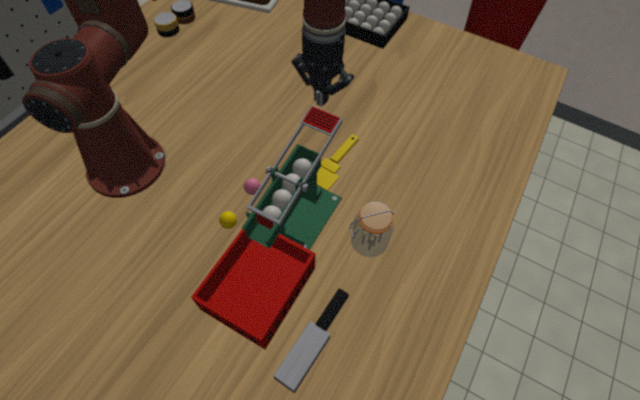

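send_rows:
  rows:
    - [1, 0, 0, -0.5, 0]
    - [1, 0, 0, -0.9, 0]
    - [1, 0, 0, -1.2, 0]
    - [1, 0, 0, -1.5, 0]
    - [1, 0, 0, -1.8, 0]
    - [1, 0, 0, -2.1, 0]
    - [1, 0, 0, -2.35, 0]
    - [1, 0, 0, -2.45, 0]
    - [1, 0, 0, -2.45, 0]

```text
time: 9.18
ee_pos: [0.4734, 0.2288, 0.1859]
eef_rot: [[1.0, 0.003, -0.015], [0.015, 0.003, 1.0], [0.003, -1.0, 0.003]]
contact_force: [-0.7, 4.6, 6.9]
opening: -0.0
```

Run:
```python
from h import *
snap('scene','s6.png')
s=sense();print(s['ee_pos'],s['contact_force'])
```

```text
[0.47338388 0.22881192 0.18613556] [-0.35658132  3.98207628  6.01114772]
```

View pics/s6.png

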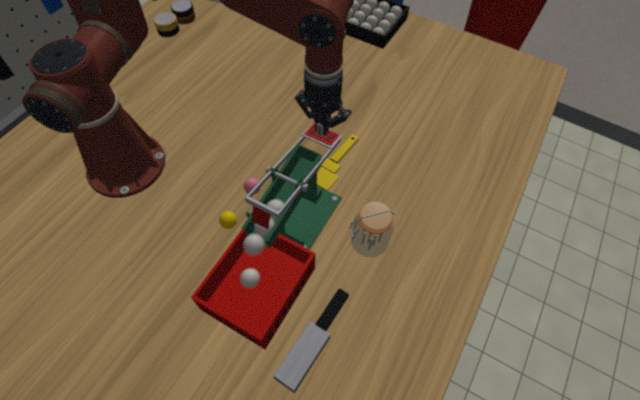

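send_rows:
  rows:
    - [1, 0, 0, -0.05, 0]
    - [1, 0, 0, -0.05, 0]
    - [1, 0, 0, -0.05, 0]
    - [1, 0, 0, -0.05, 0]
    - [1, 0, 0, -0.05, 0]
    - [1, 0, 0, -0.05, 0]
    - [1, 0, 0, -0.05, 0]
    - [1, 0, 0, -0.05, 0]
    - [1, 0, 0, -0.05, 0]
    - [1, 0, 0, -0.05, 0]

```text
time: 10.48
ee_pos: [0.4734, 0.2287, 0.1844]
eef_rot: [[1.0, 0.003, -0.015], [0.015, 0.002, 1.0], [0.003, -1.0, 0.002]]
contact_force: [-1.1, 3.8, 6.0]
opening: -0.002
```

Run:
```python
from h import *
snap('scene','s7.png')
a=cv2.imread('pics/s7.png')
cv2.imwrite('pics/c7.png',cv2.resize(a[100:360,160:420],None,fx=2.3,fy=2.3,interpolation=cv2.INTER_CUBIC))
s=sense();print(s['ee_pos'],s['contact_force'])
```

```text
[0.47339581 0.22870978 0.1843575 ] [-0.38192464  3.43146224  5.88256521]
```

View pics/c7.png

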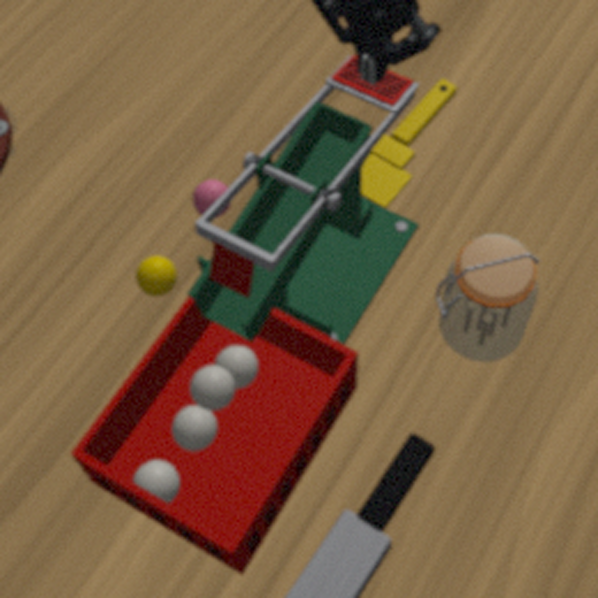

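All four balls are in the basket (crop (157,480), (195,427), (213,386), (238,367)) and the chute is empty. I'll let the lever up slowly.

send_rows:
  rows:
    - [1, 0, 0, 0.3, 0]
    - [1, 0, 0, 0.6, 0]
    - [1, 0, 0, 0.9, 0]
    - [1, 0, 0, 1.2, 0]
    - [1, 0, 0, 1.5, 0]
    - [1, 0, 0, 2.2, 0]
    - [1, 0, 0, 3.2, 0]
    - [1, 0, 0, 4.0, 0]
    - [1, 0, 0, 4.0, 0]
    - [1, 0, 0, 4.0, 0]

```text
time: 11.78
ee_pos: [0.4715, 0.2275, 0.3415]
eef_rot: [[1.0, -0.003, -0.015], [0.015, -0.0, 1.0], [-0.003, -1.0, -0.0]]
contact_force: [-0.8, 0.1, -1.2]
opening: 0.002
```

send_rows:
  rows:
    - [1, 0, 0, 0, 0]
    - [1, 0, 0, 0, 0]
    - [1, 0, 0, 0, 0]
    - [1, 0, 0, 0, 0]
    - [1, 0, 0, 0, 0]
    - [1, 0, 0, 0, 0]
    - [1, 0, 0, 0, 0]
    - [1, 0, 0, 0, 0]

```text
time: 12.78
ee_pos: [0.4724, 0.2275, 0.3433]
eef_rot: [[1.0, 0.0, -0.014], [0.014, -0.0, 1.0], [0.0, -1.0, -0.0]]
contact_force: [-0.0, 1.0, -0.1]
opening: -0.002
```

Run:
```python
from h import *
snap('scene','s8.png');snap('top','t8.png')
a=cv2.imread('pics/s8.png')[90:360,160:430];b=cv2.imread('pics/t8.png')[150:290,200:480]
a=cv2.resize(a,(400,400));b=cv2.resize(b,(400,200))
cv2.imwrite('pics/c8.png',np.hstack([a,np.vstack([b,b*0])]))
s=sense();print(s['ee_pos'],s['contact_force'])
```

```text
[0.4723903  0.22754355 0.34331675] [-0.10993429  0.01114257 -0.22530865]
```

View pics/c8.png

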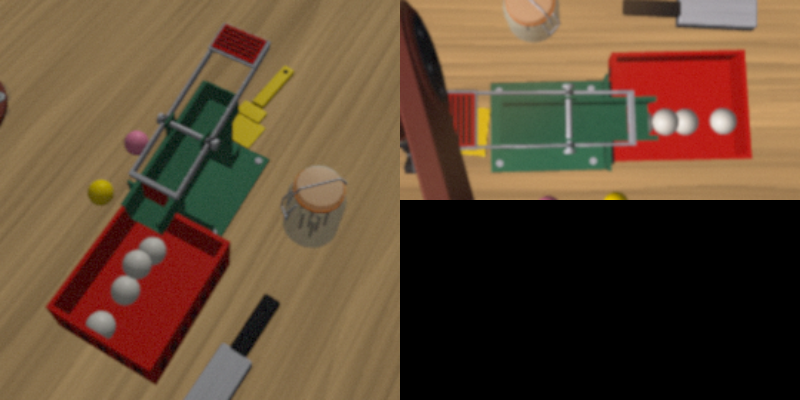

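Run:
```python
from h import *
d=load('s8.png');t=load('t8.png')
for x,y in((100,325),(125,290),(137,263),(152,250)):
    u,v=160+x*.675,90+y*.675
    print('scene',atz(d,u,v,.025).round(3),atz(d,u,v,.055).round(3))
for x,y in((322,121),(286,122),(264,122)):
    print('top',atz(t,200+x*.7,150+y*.7,.025).round(3),atz(t,200+x*.7,150+y*.7,.055).round(3))
a=cv2.imread('pics/s8.png')[220:360,180:330]
cv2.imwrite('pics/c9.png',cv2.resize(a,None,fx=4.2,fy=4.2,interpolation=cv2.INTER_CUBIC))
a=cv2.imread('pics/t8.png')[170:280,400:480]
cv2.imwrite('pics/c10.png',cv2.resize(a,None,fx=5,fy=5,interpolation=cv2.INTER_CUBIC))
```

```text
scene [ 0.483 -0.176  0.025] [ 0.493 -0.181  0.055]
scene [ 0.483 -0.115  0.025] [ 0.493 -0.122  0.055]
scene [ 0.473 -0.071  0.025] [ 0.483 -0.079  0.055]
scene [ 0.48  -0.041  0.025] [ 0.49  -0.051  0.055]
top [ 0.486 -0.175  0.025] [ 0.484 -0.168  0.055]
top [ 0.484 -0.116  0.025] [ 0.482 -0.11   0.055]
top [ 0.484 -0.08   0.025] [ 0.482 -0.075  0.055]
```

View pics/c9.png

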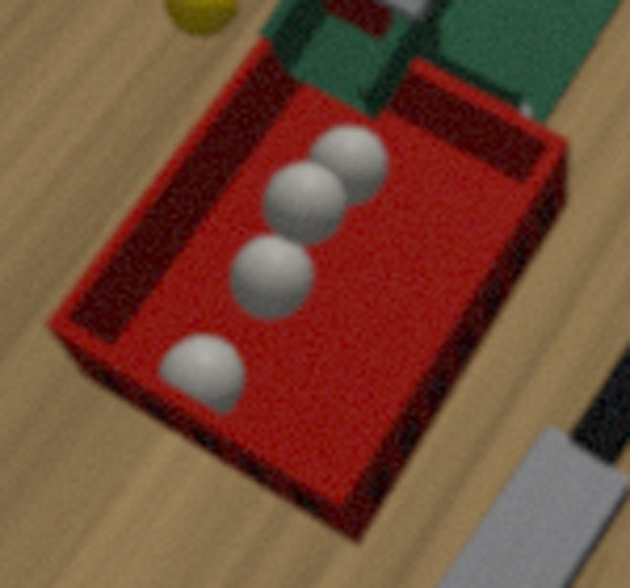

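View pics/c10.png

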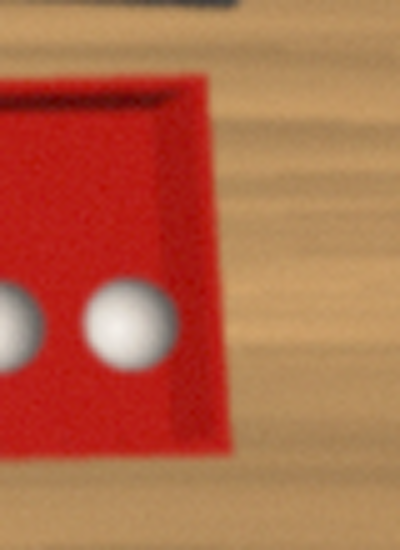

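```bash
python3 -c "
from rig import *
print(sign_off())"
```

```text
the job is handed in; nothing more can be done
None
```

I pushed the basket against the buffer, pressed the pad with the shut fingertips until all four balls had rolled out, and let the lever up. I handed the job in at about 13 s; no verdict is reported.

- **Basket:** It stalled against the buffer with about 14 N of push. I measured its centre about 103 mm out from the buffer face, where more than 127 mm fails. It sits about 25 mm off the chute's line, within the 50 mm allowed. In the last top view its rear edge was in the same place.
- **Press:** The pad went down to a fingertip height of about 0.184 m with about 6 N on the fingers, roughly 0.35 to 0.36 rad by my estimate. I held it there for about 1.3 s, and the camera view then showed an empty chute.
- **Last checks:**
  - The scene view shows all four balls in the basket and the lever back up with the gate shut. I judged the lever by eye and did not measure its angle.
  - The top view shows only three balls, because the chute lip hides the fourth. The two views agree to about 3 mm on the two clear balls. They differ by about 14 mm on the third, which the lip partly hides.
  - The jar, brush and scraper look unmoved, but I did not measure them again. The arm stands clear with about zero contact force.

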